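# Turn a dished cover over on the turn-over ramp

## Robot

A 6-joint arm with a two-finger parallel gripper is mounted at the origin on a cart in front of the work surface, level with it; the furniture and walls round the work are solid. World frame = base frame: x ahead of the robot, y to its left, z up, the work surface at z = 0. Lengths are in mm, angles in rad, forces in N, time in s.
With the tool pointing down it reaches from about 350 to 775 mm from the base axis. Payload 7.3 kg.
Tool frame: the origin (TCP) lies midway between the tips of the shut fingers; the grasp point (between the pads) lies 19 mm behind it; z points along the fingers, y is the line along which they close (so a half turn about z gives the same grasp; the last joint's range is limited). The gripper opens to 92 mm and grips with 3 to 60 N. Pads are 19 mm wide; open, the fingers measure 130 mm over their backs; the gripper's body (75 mm by 190 mm) begins 47 mm behind the grasp point.
Start: joints at [-1.323, 0.342, 1.524, -0, 1.275, -0.146], TCP at [201.466, -484.826, 226.741] pointing down, gripper open.
Joint ranges: [-2.53, 2.53], [-0.77, 2.02], [0.04, 2.7], [-1, 4.14], [0.28, 2.66], [-3.11, 3.11]. Speed limits (rad/s): [2.57, 2.57, 3.14, 3.14, 3.14, 3.14].

## Interface

Orientations are given as [roll, pitch, yaw] about the fixed x, y, z axes, in that order (R = Rz(yaw) Ry(pitch) Rx(roll)).
In Python, from plant import get_obs, capture, camera_model, close_job, search_frame, regions_of, pinpoint gives the robot as it stands. The module is installed in compiled form; this text tells all that it offers.
- The arm moves only by the shell command python3 -m pendant 'ROWS'. ROWS is JSON, one flat list of numbers, 7 for each row, row after row: the shift along the tool's x, y, z in units of 30 mm (1.0 is 30 mm), then the turn, a rotation vector about the tool's x, y, z in units of 4 degrees (1.0 is 4 degrees), then the closure, from -1 (fully open) to 1 (shut), so that 0 is half open. In form: [dx, dy, dz, wx, wy, wz, gripper, dx, dy, dz, wx, wy, wz, gripper, ...]. A call has 1 to 12 rows; each row shifts and turns the commanded pose from where the row before left it, along the tool's axes as they then stand; what a row does not reach is not made up. A row lasts 1/10 s, in which the tool goes at most 50 mm and 8.59 degrees, less where a joint would pass 70% of its speed; a pose out of reach is approached as far as the arm can. A call with a number of a shift or a turn outside -1 to 1 is refused whole. A call with a gripper value outside its range is refused whole. The fingers move at their own pace and stop on an object; the grip force is fixed at half the most. Time passes only in rows, so rows that do not move let the fingers close. It gives the time, the measured TCP pose, the force, the opening and the grip force at its end, in the units of the state.
- get_obs(): the state, without advancing time (a new reading comes with each control period).
- capture(name): name is "scene" or "top" or "wrist"; returns the picture (480x640x3 uint8, red, green, blue); there is no depth.
- camera_model(name): a dict with "fov_y" (degrees; the focal length in pixels is half the picture's height over the tangent of half this angle, whatever the lens; pixels are square), "cx", "cy" (the principal point, pixels), "pose" (4x4, takes a point from camera to world coordinates). Camera axes: x right, y up, looking along -z (the intrinsics and any distortion apply to the point x, -y, -z); pixel columns grow to the right and rows downward; lengths in mm; the calibration is good to about 2 mm. A picture is of the moment at which its call begins: read the wrist's pose just before it. camera_model takes no time and is no camera call; for the wrist camera it gives the pose at the moment of the call.
- close_job(): hands the job in; it is judged then, once.
Trained networks look in the newest picture that a camera, given by its name, has taken for a name from the list of things; names that differ only in an ending like _2 or _b are one class to them, and where a whole thing is asked for, a point or a joint stands for the part that bears it (a point fixed in the world has none). Each returns a list of dicts, best first, with "score" (0 to 1); they miss things now and then, are a little off and sometimes report something else, mostly with a low value. They report only what shows in the picture. A call takes as long as a camera call. They do not tell look-alikes from the thing itself.
- search_frame(camera, thing): "location" ([column, row] in pixels, amid what is visible of it).
- regions_of(camera, thing): "pixels" (480x640 bool, what is visible of it) and "location" ([column, row] in pixels, amid what is visible of it).
- pinpoint(camera, thing): "location" ([column, row] in pixels: a listed point, or the origin of a listed thing).
The state is a dict: "time": time; "joint_positions": joint angles; "dq": joint speeds; "tau": joint torques, N m; "tool_pos": TCP position; "tcp_rot": TCP orientation; "contact_force": force on the tool from outside, world axes, zero at the start; "moment": the same for the moment, N m; "grip_width": finger opening in mm; "finger_force": force on a finger pad.
Only numpy, scipy, OpenCV 4.12 (cv2) and the standard library are available. Lean on these libraries where they do the work, as an engineer would, in place of code of your own. Each camera call takes 0.05 s, during which the arm holds its last target. There are 200 camera calls.

## Task

Turn the blue cover over with the green-sided turn-over ramp, so that its yellow inside can be worked on: set it, open side down, on the ramp's top deck and let go, then push it over the edge so that it goes down the ramp, end first into the groove, and turns over on to the black landing pad; if it stays leaning on the ramp, tip it on forward. It must end lying flat on the pad, open side up. Leave the other things on the bench where they are.

Things in the scene. Friction and masses are not known exactly. Their poses are not given: they have to be found in the camera images.
- cover: Loose blue dished cover, about 70 g, 88 x 58 x 14 mm (x, y, z): flat outer face, rim all round, walls 3 mm, open on the other side; inside yellow with grey ribs and brass bosses. Starts open side down. Origin: centre of the open side, in the plane of the rim's edges; z points to the outer face: up at the start, to be down at the end. The two ends are alike. Grip across the 58 mm width from above.
- ramp: Aluminium turn-over ramp with green sides, fixed. Origin: on the bench under the middle of the deck's front edge; +x is the way the part goes, z up. The ramp falls 65 degrees below level from (x 0, z 66 mm) to (x 29, z 4), 87 wide. Green guide cheeks stand 15 mm proud of its lower two thirds, 75 mm apart, all below deck level.
- deck (a point): Centre of the flat top deck's surface, 66 mm above the bench; axes as the ramp's. The deck reaches 50 mm either way along x (its front edge is the top of the ramp), 43 mm either way along y, no walls. A cover lying lengthwise along x, pushed along +x, tips over the front edge when its middle passes it, and slides down the ramp.
- groove (a point): Middle of the groove floor at the ramp's foot, 4 mm above the bench; groove 16 mm wide, x 29 to 45 of the ramp. A cover pushed off the deck lands here on its end; it then either falls forward on the pad or stays leaning back on the ramp, upper end 18 mm above deck level at about x -8 mm of the ramp: push that end from the deck side 40 to 60 mm along +x to tip it over.
- pad (a point): Centre of the top of the black rubber landing pad, 10 mm above the bench, 120 mm long (x 45 to 165 of the ramp), 90 mm wide. A turned cover lies with its middle about 25 mm short of this point.
- jig_block: Bystander: grey drilled jig block, 66 x 52 x 18 mm, loose; origin centre of its underside.
- tape_roll: Bystander: roll of tan tape lying flat, 104 mm across, 25 mm high, loose; origin centre of its underside.
- chassis: Bystander: black trimmer chassis with a green board, 180 x 47 x 24 mm, loose; origin centre of its underside, x along its length.
- driver_red: Bystander: screwdriver with red handle, 158 mm long, 14 mm thick, loose, near the bench's front edge; origin centre of its underside, x along its length.
Things that resemble listed ones, but are neither listed nor needed, are in the scene too. What is shaped like the cover but brown is not meant.

How it is judged:
By the outcome, as a careful person would: the job done as asked, in the order asked, and still so for the second after the job is handed in, with the robot touching nothing.
It also fails if it takes over 48 s, if anything falls off the work surface, if the arm or the gripper's body presses on something with over 40 N, if the wrist force passes 120 N, or if a joint passes its speed limit or range.

## Working session

There is one attempt and no reset: what is moved stays moved. The work goes in short steps, Python scripts to look and compute and a shell command to move; the robot and the scene stay as the last step left them, time stands still between calls to the robot, and variables do not carry over. Pictures are saved under pics/ and viewed, at most 10 in all, crops included, and the job is handed in when it is done.

```bash
mkdir -p pics; cat > h.py <<'E'
import numpy as np, cv2
from plant import *
def ray(cam,px,z):
    m=camera_model(cam); f=240/np.tan(np.radians(m["fov_y"])/2)
    P=np.array(m["pose"]); d=np.array([(px[0]-m["cx"])/f,-(px[1]-m["cy"])/f,-1.])
    d=P[:3,:3]@d; o=P[:3,3]; return o+d*(z-o[2])/d[2]
def save(cam,n):
    im=capture(cam); cv2.imwrite(f"pics/{n}.png",im[:,:,::-1]); return im
E
python3 - <<'E'
from h import *
print({k:v for k,v in camera_model("top").items()})
print({k:v for k,v in camera_model("scene").items() if k!='pose'})
save("top","top0"); 
for t,z in [("cover",0),("ramp",0),("deck",66),("groove",4),("pad",10)]:
    for r in pinpoint("top",t)[:3]: print(t,round(r["score"],2),np.round(r["location"]),ray("top",r["location"],z).round())
for r in regions_of("top","cover")[:3]: 
    print(cv2.minAreaRect(np.argwhere(r["pixels"])[:,::-1].astype(np.float32)),r["score"])
print(get_obs())
E
```

```text
{'fov_y': 47.614149887014804, 'cx': 320.9990527578666, 'cy': 241.229228684377, 'pose': array([[ 1.06885167e-02,  9.80075573e-01, -1.98337156e-01,
         3.26564312e+02],
       [-9.99940077e-01,  1.09454275e-02,  1.99004221e-04,
         2.53437779e+01],
       [ 2.36592414e-03,  1.98323144e-01,  9.80133834e-01,
         1.30421341e+03],
       [ 0.00000000e+00,  0.00000000e+00,  0.00000000e+00,
         1.00000000e+00]])}
{'fov_y': 53.81619653669402, 'cx': 318.7850486255318, 'cy': 234.52497248928918}
cover 0.71 [332. 267.] [528.  -3.   0.]
cover 0.7 [370. 189.] [725. -96.   0.]
cover 0.55 [245. 268.] [522. 208.   0.]
ramp 0.8 [354. 266.] [529. -54.   0.]
deck 0.86 [331. 266.] [519.   2.  66.]
deck 0.71 [460. 295.] [ 455. -293.   66.]
groove 0.61 [368. 262.] [541. -88.   4.]
pad 0.62 [396. 250.] [ 569. -157.   10.]
((241.00570678710938, 270.16168212890625), (26.235776901245117, 37.019805908203125), 3.6913859844207764) 0.92
((368.78302001953125, 188.0093994140625), (23.50511360168457, 35.74332046508789), 60.945396423339844) 0.91
{'time': 0.35, 'joint_positions': array([-1.32299879e+00,  3.42206149e-01,  1.52428046e+00,  1.11711046e-05,
        1.27541538e+00, -1.46021246e-01]), 'dq': array([ 5.27160205e-04, -2.75292803e-03, -1.74504445e-03,  8.89705733e-04,
       -2.52015757e-04, -7.42580565e-06]), 'tau': array([ 6.99357747e-05, -4.30699790e+01, -2.44135469e+01,  7.17811729e-02,
        5.10446727e-02, -4.27994212e-05]), 'tool_pos': array([ 201.4480677 , -484.73819993,  226.5703536 ]), 'tcp_rot': array([-3.14128816e+00, -5.55818633e-05,  3.93815520e-01]), 'contact_force': array([-0.39072807,  0.38758157, -0.32932619]), 'moment': array([-0.00613484,  0.00679282,  0.01915302]), 'finger_force': 0.0, 'grip_width': 91.4310140959931}
```

View pics/top0.png

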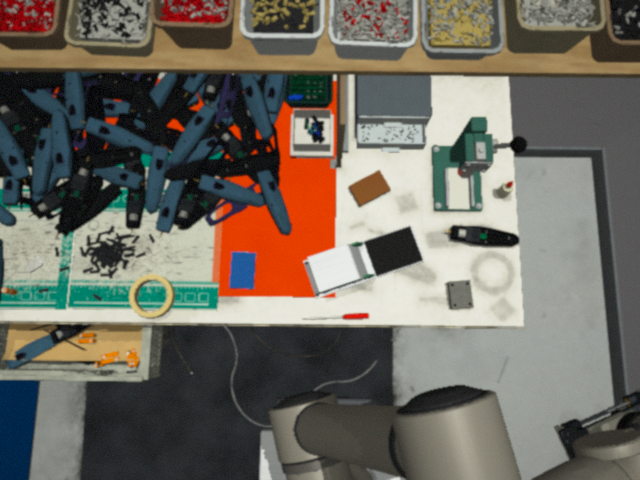

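The blue cover is at about px (243,270), on the orange mat with its long axis along image rows. The ramp deck is at (332,270) and the black pad at (396,250), and the brown look-alike is at (369,188).

```bash
cat >> h.py <<'E'
def rect(cam,px,z):
    pts=np.array([ray(cam,p,z)[:2] for p in px],np.float32); return cv2.minAreaRect(pts)
def totool(d,yaw=None):
    from scipy.spatial.transform import Rotation as R
    return R.from_euler("xyz",get_obs()["tcp_rot"]).as_matrix().T@np.array(d,float)
E
python3 - <<'E'
from h import *
im=capture("top").astype(int)
r=regions_of("top","cover")
for q in r: print(q["score"],q["location"],rect("top",np.argwhere(q["pixels"])[:,::-1],14))
b=(im[:,:,2]>130)&(im[:,:,0]<90)&(im[:,:,1]<130); b[:245]=0;b[300:]=0;b[:,:220]=0;b[:,270:]=0
p=np.argwhere(b)[:,::-1]; print(len(p),rect("top",p,14))
print(totool([515-201,213+485,0])/30)
E
```

```text
0.61 [243.0, 268.6] ((514.8938598632812, 213.9566650390625), (59.372005462646484, 89.12542724609375), 88.46231079101562)
767 ((515.1532592773438, 212.68441772460938), (53.37944030761719, 84.17054748535156), 87.55831909179688)
[ 1.85936987e+01 -1.74689226e+01  1.15131515e-03]
```

```bash
python3 -m pendant '[0.8,-0.9,0,0,0,1,-1, 0.75,-0.95,0,0,0,1,-1, 0.7,-1,0,0,0,1,-1, 0.6,-1,0,0,0,1,-1, 0.55,-1,0,0,0,1,-1, 0.45,-1,0,0,0,1,-1, 0.42,-1,0,0,0,0,-1, 0.42,-1,0,0,0,0,-1, 0.42,-1,0,0,0,0,-1, 0.42,-1,0,0,0,0,-1, 0.42,-1,0,0,0,0,-1, 0.42,-1,0,0,0,0,-1]'; python3 -c "
from h import *
o=get_obs();print(totool(np.array([515,213,226])-o['tool_pos'])/30,o['tcp_rot'])"
```

```text
time: 1.65
tool_pos: [356.1, -107.9, 226.9]
tcp_rot: [3.141, -0.001, -0.025]
contact_force: [0.6, -0.4, -0.4]
grip_width: 91.8
finger_force: 0.0
[  5.02471588 -10.82534695   0.03070995] [ 3.14117284e+00 -7.19040309e-04 -2.52302901e-02]
```

```bash
python3 -m pendant '[0.46,-1,0,0,0,0,-1, 0.46,-1,0,0,0,0,-1, 0.46,-1,0,0,0,0,-1, 0.46,-1,0,0,0,0,-1, 0.46,-1,0,0,0,0,-1, 0.46,-1,0,0,0,0,-1, 0.46,-1,0,0,0,0,-1, 0.46,-1,0,0,0,0,-1, 0.46,-1,0.5,0,0,0,-1, 0.46,-1,1,0,0,0,-1, 0.42,-0.82,1,0,0,0,-1, 0,0,0,0,0,0,-1]'; python3 - <<'E'
from h import *
o=get_obs(); print(camera_model("wrist"))
im=save("wrist","w1")
for q in regions_of("wrist","cover"): print(q["score"],q["location"],rect("wrist",np.argwhere(q["pixels"])[:,::-1],14))
for q in pinpoint("wrist","cover"): print(q["score"],ray("wrist",q["location"],0))
E
```

```text
time: 2.85
tool_pos: [512.9, 213.5, 147.1]
tcp_rot: [3.14, 0.007, -0.023]
contact_force: [1.1, -0.2, 0.0]
grip_width: 91.7
finger_force: 0.0
{'fov_y': 69.24516570397859, 'cx': 323.57188721478286, 'cy': 248.52397875435315, 'pose': array([[-2.21379353e-02,  9.50529277e-01,  3.09845130e-01,
         5.95744118e+02],
       [-9.99754926e-01, -2.10423989e-02, -6.87793154e-03,
         2.14078535e+02],
       [-1.77904656e-05, -3.09921458e-01,  9.50762162e-01,
         3.04273835e+02],
       [ 0.00000000e+00,  0.00000000e+00,  0.00000000e+00,
         1.00000000e+00]])}Traceback (most recent call last):
  File "<stdin>", line 4, in <module>
  File "h.py", line 10, in rect
    pts=np.array([ray(cam,p,z)[:2] for p in px],np.float32); return cv2.minAreaRect(pts)
                  ~~~^^^^^^^^^
  File "h.py", line 4, in ray
    m=camera_model(cam); f=240/np.tan(np.radians(m["fov_y"])/2)
ValueError: time passes only in moves, steps and waits
```

View pics/w1.png

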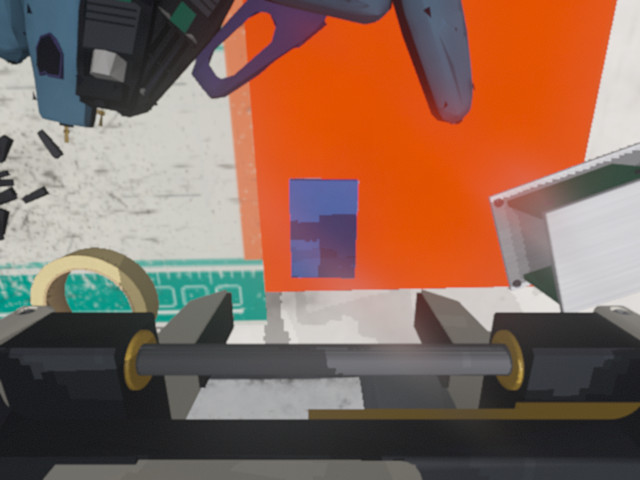

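The cover shows whole at px (290..357, 180..277), with the ramp at the right. I'm caching the camera model so I can measure from this picture.

```bash
python3 - <<'E'
s=open('h.py').read()
s=s.replace('def ray(cam,px,z):\n    m=camera_model(cam);','C={}\ndef ray(cam,px,z):\n    m=C.setdefault(cam,camera_model(cam)) if cam not in C else C[cam];')
open('h.py','w').write(s)
E
python3 - <<'E'
from h import *
o=get_obs()
im=capture("wrist").astype(int)
for p in [(290,180),(357,180),(356,277),(290,277)]: print(ray("wrist",p,14))
for q in regions_of("wrist","cover"): print(q["score"],q["location"],rect("wrist",np.argwhere(q["pixels"])[:,::-1],14))
print(o["tool_pos"],o["tcp_rot"])
E
```

```text
[563.12468295 240.9331785   14.        ]
[561.75556157 184.62689114  14.        ]
[473.90036226 185.1323806   14.        ]
[475.35056549 245.65144385  14.        ]
0.85 [318.6, 227.2] ((517.9205932617188, 216.091552734375), (59.15812301635742, 90.91091918945312), 89.08275604248047)
[513.92674457 211.74456153 151.0097363 ] [ 3.14069937e+00  1.90329889e-03 -2.39307081e-02]
```

```bash
python3 -m pendant '[0.13,-0.05,1,0,0,-0.2,-1, 0,0,1,0,0,0,-1, 0,0,1,0,0,0,-1, 0,0,1,0,0,0,-1, 0,0,0.5,0,0,0,-1, 0,0,0,0,0,0,-1]'
```

```text
time: 3.65
tool_pos: [517.7, 211.9, 16.2]
tcp_rot: [3.141, 0.002, -0.012]
contact_force: [-0.0, 0.4, 0.1]
grip_width: 91.9
finger_force: 0.0
```

```bash
python3 -m pendant '[0,-0.07,0.4,0,0,0,-1, 0,0,0,0,0,0,0.4, 0,0,0,0,0,0,0.7, 0,0,0,0,0,0,0.7, 0,0,0,0,0,0,0.7, 0,0,0,0,0,0,0.7, 0,0,0,0,0,0,0.7]'
```

```text
time: 4.35
tool_pos: [518.6, 215.2, 5.1]
tcp_rot: [-3.142, -0.001, -0.011]
contact_force: [0.2, -0.1, 2.8]
grip_width: 57.7
finger_force: 30.0
```

```bash
python3 -m pendant '[0,0,-1,0,0,0,0.7, 0,0,-1,0,0,1,0.7, 0,0,-1,0,0,1,0.7, 0,0,-1,0,0,1,0.7, 0,0,-1,0,0,1,0.7, 0,0,0,0,0,1,0.7, 0,0,0,0,0,1,0.7, 0,0,0,0,0,1,0.7, 0,0,0,0,0,1,0.7, 0,0,0,0,0,1,0.7, 0,0,0,0,0,1,0.7, 0,0,0,0,0,1,0.7]'
python3 - <<'E'
from h import *
im=save("wrist","w2"); C["wrist"]=camera_model("wrist"); 
for t,z in [("deck",66),("groove",4),("pad",10),("ramp",0)]:
    for r in pinpoint("wrist",t)[:2]: print(t,round(r["score"],2),np.round(r["location"]),ray("wrist",r["location"],z).round())
im=save("top","t2"); big=cv2.resize(im[210:310,270:450],None,fx=4,fy=4,interpolation=cv2.INTER_CUBIC); cv2.imwrite("pics/t2c.png",big[:,:,::-1])
E
```

```text
time: 5.55
tool_pos: [518.1, 215.1, 154.5]
tcp_rot: [3.141, 0.0, -0.782]
contact_force: [0.1, -0.4, -0.9]
grip_width: 57.5
finger_force: 30.0
deck 0.75 [577.  14.] [517.  -1.  66.]
```

View pics/w2.png

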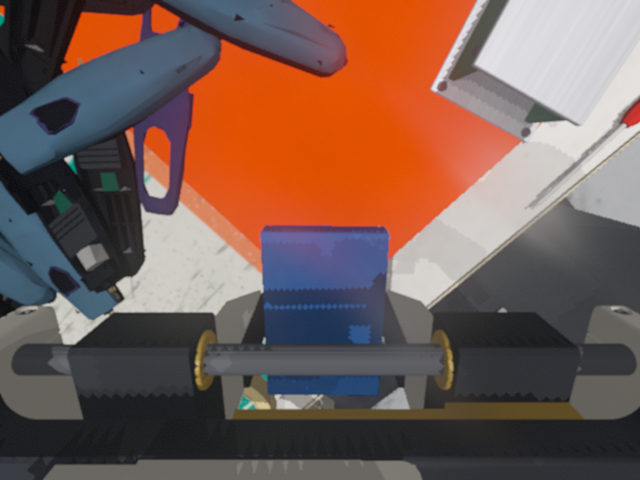

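View pics/t2c.png

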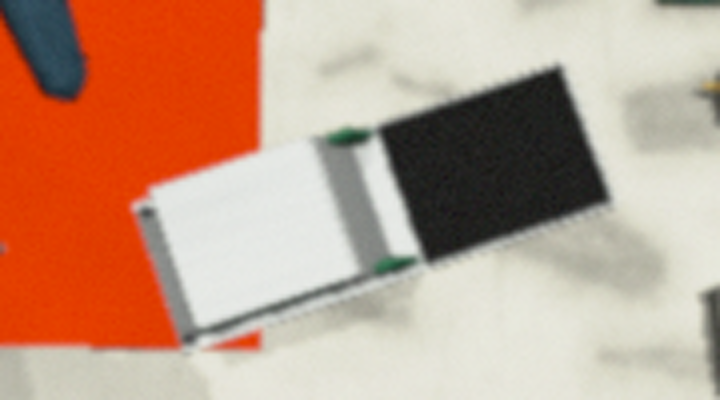

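The cover is held square, with the deck at the upper right of the wrist picture. In the top crop the deck corners are about (150,187), (314,137), (362,275), (190,332), and the pad's are (380,128), (560,67), (608,200), (428,264).

```bash
python3 - <<'E'
from h import *
for n,z,P in [("deck",66,[(150,187),(314,137),(362,275),(190,332)]),("pad",10,[(380,128),(560,67),(608,200),(428,264)])]:
    w=np.array([ray("top",(270+x/4-.4,210+y/4-.4),z)[:2] for x,y in P]); print(n,w.round(),w.mean(0).round(1))
    for i,j in [(0,1),(3,2),(0,3),(1,2)]:
        d=w[j]-w[i]; print(np.hypot(*d).round(),np.degrees(np.arctan2(d[1],d[0])).round(1))
# wrist deck back edge visible corners
for p in [(438,92),(528,133),(474,67),(574,124)]:
  print(ray("wrist",p,66).round(1))
E
```

```text
deck [[541.  57.]
 [572. -38.]
 [491. -65.]
 [458.  33.]] [515.4  -3.4]
99.0 -72.2
104.0 -71.0
87.0 -163.9
85.0 -161.0
pad [[ 589.  -81.]
 [ 628. -191.]
 [ 546. -218.]
 [ 506. -109.]] [ 567.1 -149.7]
117.0 -70.4
116.0 -69.8
88.0 -161.1
86.0 -161.7
[544.4  86.8  66. ]
[482.1  59.6  66. ]
[539.7  61.3  66. ]
[465.4  34.5  66. ]
```

```bash
python3 -m pendant '[0.64,0.64,0,0,0,1,0.7, 0.68,0.59,0,0,0,1,0.7, 0.72,0.54,0,0,0,1,0.7, 0.755,0.49,0,0,0,1,0.7, 0.79,0.44,0,0,0,1,0.7, 0.82,0.38,0,0,0,1,0.7, 0.84,0.32,0.5,0,0,0.5,0.7, 0.85,0.29,1,0,0,0,0.7, 0,0,0,0,0,0,0.7, 0,0,0,0,0,0,0.7]'
python3 - <<'E'
from h import *
im=save("wrist","w3"); C["wrist"]=camera_model("wrist"); 
for t,z in [("deck",66),("groove",4),("pad",10)]:
    for r in pinpoint("wrist",t)[:2]: print(t,round(r["score"],2),np.round(r["location"]),ray("wrist",r["location"],z).round())
o=get_obs();print(o["tool_pos"],o["tcp_rot"],totool(np.array([515,-2,71])-o["tool_pos"])/30)
E
```

```text
time: 6.85
tool_pos: [519.7, -1.4, 109.4]
tcp_rot: [3.141, 0.001, -1.234]
contact_force: [-0.6, 0.1, 0.3]
grip_width: 57.1
finger_force: 30.0
groove 0.63 [329. 128.] [546. -84.   4.]
groove 0.58 [329. 180.] [533. -49.   4.]
pad 0.75 [327.  17.] [ 569. -147.   10.]
[ 5.20610208e+02 -3.51904220e-01  1.10675513e+02] [-3.13985691e+00 -8.58850054e-04 -1.23135438e+00] [-0.01159996  0.1969234   1.3221678 ]
```

View pics/w3.png

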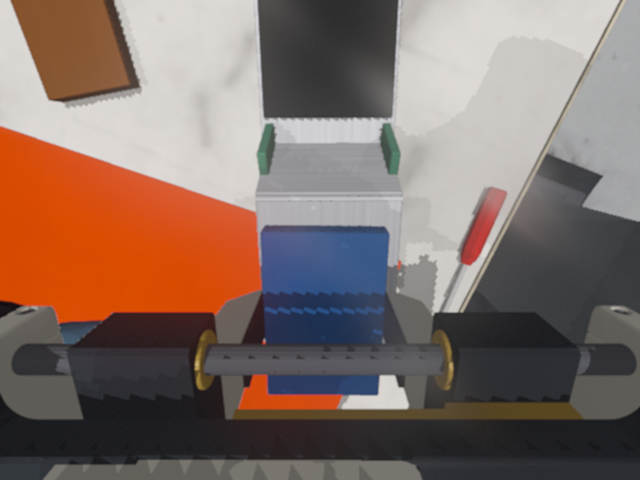

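```bash
python3 - <<'E'
from h import *
o=get_obs(); t=o["tool_pos"]
for p,z in [((258,193),66),((401,193),66),((262,118),10),((394,118),10)]:
  w=ray("wrist",p,z); print(w.round(1),totool(w-t).round(1))
E
```

```text
[573.2 -34.1  66. ] [ 49.3 -38.3  44.8]
[494.8 -61.9  66. ] [49.3 44.9 44.6]
[592.4 -73.7  10. ] [ 93.  -43.1 100.8]
[ 505.6 -104.4   10. ] [ 93.   48.9 100.7]
```

```bash
python3 -m pendant '[0,0.1,0.6,0,0,0,0.7, 0,0,0.5,0,0,0,0.7, 0,0,0.08,0,0,0,0.7, 0,0,0.08,0,0,0,0.7, 0,0,0,0,0,0,0.7]'
```

```text
time: 7.55
tool_pos: [517.6, -1.9, 72.5]
tcp_rot: [-3.141, -0.001, -1.232]
contact_force: [-0.3, 0.6, -0.4]
grip_width: 57.5
finger_force: 30.0
```

```bash
python3 -m pendant '[0,0,0.05,0,0,0,0.7, 0,0,0,0,0,0,0.7, 0,0,0,0,0,0,-0.6, 0,0,0,0,0,0,-0.6, 0,0,0,0,0,0,-0.6, 0,0,0,0,0,0,-0.6]'
```

```text
time: 8.15
tool_pos: [517.1, -2.2, 70.4]
tcp_rot: [3.141, -0.0, -1.233]
contact_force: [0.3, -0.3, 0.1]
grip_width: 73.3
finger_force: 0.0
```

```bash
python3 -m pendant '[0,0,-0.5,0,0,0,-0.6, 0,0,-1,0,0,0,-0.6, -0.8,0,-0.3,0,0,0,1, -0.8,0,0,0,0,0,1, -0.8,0,0,0,0,0,1, 0,0,0,0,0,0,1, 0,0,0,0,0,0,1]'
python3 - <<'E'
from h import *
save("wrist","w4"); C["wrist"]=camera_model("wrist")
for q in regions_of("wrist","cover")[:2]: print(q["score"],q["location"],rect("wrist",np.argwhere(q["pixels"])[:,::-1],80))
E
```

```text
time: 8.85
tool_pos: [493.4, 65.8, 124.5]
tcp_rot: [-3.141, -0.0, -1.232]
contact_force: [-0.1, -0.7, -0.3]
grip_width: 38.4
finger_force: 0.0
0.91 [322.3, 150.7] ((516.992919921875, 0.9373435974121094), (58.4012336730957, 87.875), 18.3763370513916)
```

View pics/w4.png

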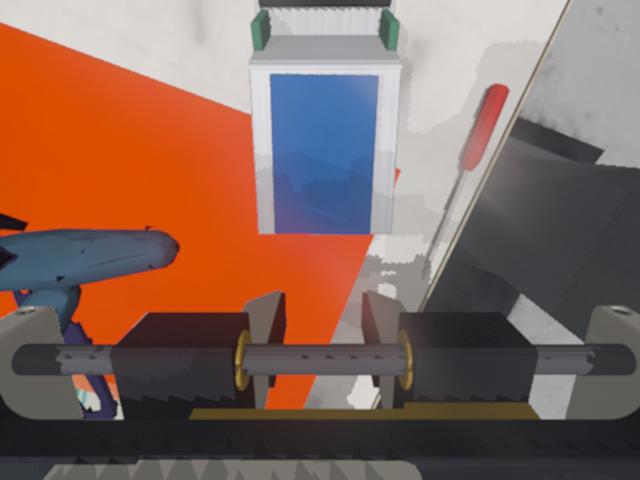

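The cover lies centred and lengthwise on the deck, at px (270..378, 75..234). Two half-open fingers behind it will push it square.

```bash
python3 -m pendant '[0,0,0.9,0,0,0,0.2, 0,0,0.9,0,0,0,0.2, 0,0,0,0,0,0,0.2, 0.4,0,0,0,0,0,0.2, 0.3,0,0,0,0,0,0.2, 0.3,0,0,0,0,0,0.2, 0.3,0,0,0,0,0,0.2, 0.3,0,0,0,0,0,0.2, 0,0,0,0,0,0,0.2]'
```

```text
time: 9.85
tool_pos: [509.9, 19.2, 70.7]
tcp_rot: [-3.141, -0.001, -1.234]
contact_force: [-0.5, -0.5, 0.9]
grip_width: 36.7
finger_force: 0.0
```

```bash
python3 -m pendant '[0.3,0,0,0,0,0,0.2, 0.3,0,0,0,0,0,0.2, 0.25,0,0,0,0,0,0.2, 0,0,0,0,0,0,0.2, 0,0,0,0,0,0,0.2, 0,0,0,0,0,0,0.2]'
python3 - <<'E'
from h import *
save("wrist","w5"); C["wrist"]=camera_model("wrist")
E
```

```text
time: 10.45
tool_pos: [517.5, -3.4, 70.3]
tcp_rot: [3.141, 0.0, -1.233]
contact_force: [0.2, -0.0, -0.6]
grip_width: 36.8
finger_force: 0.0
```

View pics/w5.png

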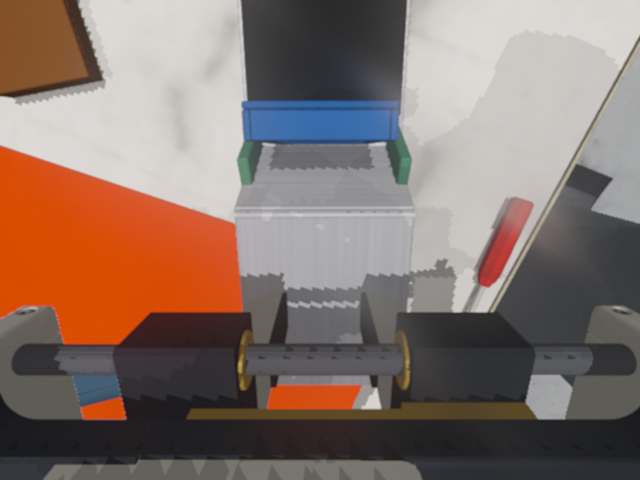

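The cover is upright in the groove at px (245..398, 100..140) and may still be moving, so I'll wait and look again.

```bash
python3 -m pendant '[0,0,0,0,0,0,0.2, 0,0,0,0,0,0,0.2, 0,0,0,0,0,0,0.2, 0,0,0,0,0,0,0.2, 0,0,0,0,0,0,0.2, 0,0,0,0,0,0,0.2]'
python3 - <<'E'
from h import *
a=save("wrist","w6"); b=capture("top"); b=cv2.resize(b[200:310,300:440],(560,440),interpolation=cv2.INTER_CUBIC)
cv2.imwrite("pics/c6.png",np.hstack([cv2.resize(a,(480,360)),cv2.resize(b,(320,360))[:, :]])[:,:,::-1])
E
```

```text
time: 11.1
tool_pos: [517.6, -3.6, 70.4]
tcp_rot: [3.142, -0.0, -1.233]
contact_force: [0.1, -0.9, -0.4]
grip_width: 36.5
finger_force: 0.0
```

View pics/c6.png

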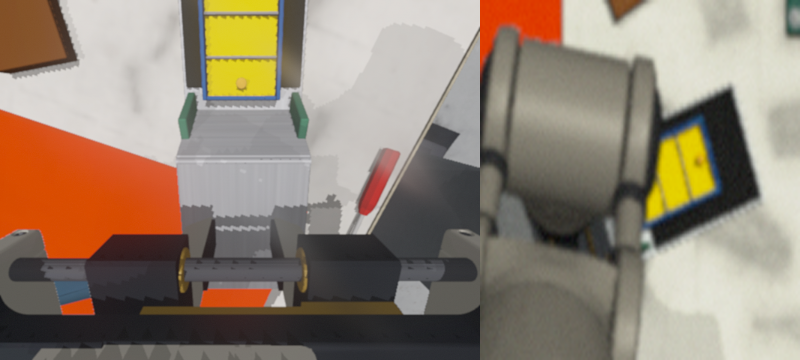

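It has turned over: the yellow inside is up on the black pad. I'll back off and check that it lies flat.

```bash
python3 -m pendant '[-0.3,0,-1,0,0,0,0.2, -0.8,0,-1,0,0,0,0.2, -0.8,0,-1,0,0,0,0.2, -0.8,0,-0.5,0,0,0,0.2, -0.8,0,0,0,0,0,0.2, 0,0,0,0,0,0,0.2]'
python3 - <<'E'
from h import *
a=save("wrist","w7"); C["wrist"]=camera_model("wrist")
for q in regions_of("wrist","cover")[:2]: print(q["score"],q["location"],[rect("wrist",np.argwhere(q["pixels"])[:,::-1],z) for z in (24,)])
b=capture("top"); 
for q in regions_of("top","cover")[:3]: print(q["score"],q["location"],rect("top",np.argwhere(q["pixels"])[:,::-1],24))
s=capture("scene"); r=pinpoint("scene","pad")[0]["location"]; print(r)
x,y=[int(np.clip(v,l,h)) for v,l,h in zip(r,(100,75),(540,405))]
s=cv2.resize(s[y-75:y+75,x-100:x+100],(480,360)); b=cv2.resize(b[200:320,300:407],(320,360))
cv2.imwrite("pics/c7.png",np.hstack([s,b])[:,:,::-1])
E
```

```text
time: 11.8
tool_pos: [482.0, 97.5, 176.1]
tcp_rot: [-3.141, 0.0, -1.23]
contact_force: [0.3, -0.2, -0.4]
grip_width: 36.6
finger_force: 0.0
0.95 [384.5, 251.9] ((558.670654296875, -123.25008392333984), (59.30918502807617, 90.97470092773438), 19.289682388305664)
0.56 [366.2, 188.8] ((719.844482421875, -89.05502319335938), (61.06403732299805, 86.56877136230469), 31.198644638061523)
[343.2, 231.4]
```

View pics/c7.png

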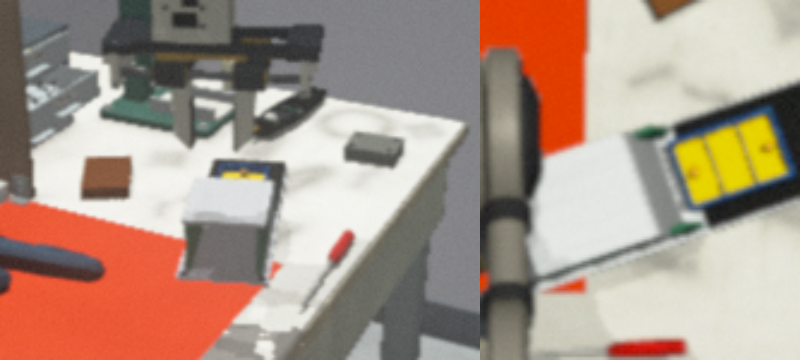

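The cover lies flat and open side up on the pad. It measures 59 x 91 mm, with its middle about 28 mm short of the pad's centre, as expected. The robot is clear and the bystanders in view look undisturbed.

```bash
python3 -c "
from plant import *
print(close_job())"
```

```text
the job is handed in; nothing more can be done
None
```

The blue cover went down the ramp and turned over by itself; it lies flat on the black pad, open side up, and I handed the job in at about 12 s of the 48 s.

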